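# Sleeve feeder changeover: setting piece on, sprung hood held at the index

### The job

The bench feeder is being changed over to a new sleeve: of the three loose steel sleeves on the rubber mat, put the one that is a close fit on the upright pin at the end of the feeder's outfeed rail fully down over that pin, standing square, and let go of it. Then raise the feeder's sprung hood by its bow handle until the pointer on the hood's edge is in line with the index clip on the quadrant, and keep it there for the fitter who sets the track inside: finish while still holding the handle, hood steady at the index, because the spring would slam it shut. Do not shift the index clip, never let the hood snap shut, and leave the other two sleeves and everything else on the bench where they are.

Things in the scene. Friction and masses are not known exactly. Their poses are not given: they have to be found in the camera images.
- sleeve_a_mid (a point): Small steel sleeve (round tube), 24 mm outside, 13 mm bore, 40 mm long: does not go over the pin. Point at its centre, 20 mm above its lower end; z along the bore. The sleeves start standing upright on the mat (3 mm thick, lying on the bench), in random order, at least 100 mm apart.
- sleeve_b_mid (a point): Middle steel sleeve, 32 mm outside, 19 mm bore, 40 mm long, 0.16 kg: the one that is a close fit on the 16 mm pin. Point at its centre, 20 mm above its lower end; z along the bore.
- sleeve_c_mid (a point): Large steel sleeve, 40 mm outside, 26 mm bore, 40 mm long: far too loose on the pin. Point at its centre, 20 mm above its lower end; z along the bore.
- pin_mid (a point): Upright pick-off pin, fixed on the end of the feeder's flat outfeed rail (60 mm wide, top 50 mm above the bench). Pin 16 mm thick, 34 mm tall, top 10 mm a cone to 6 mm. Point on its axis 20 mm above the rail, where a fully seated sleeve's centre comes; z up, x towards the cabinet, y to the feeder's left. Shut hood's front edge is 63 mm from the pin along x, its top 139 mm above the bench.
- hood_hinge (a point): Middle of the hood's hinge axis, on the cabinet's rear top edge, 130 mm above the bench; it does not move. It lies straight behind the pin, 270 mm along the feeder's x. Its y is the hinge axis; x points away from the pin.
- hood_grip (a point): Middle of the hood's black bow handle: round bar 12 mm thick along y (parallel to the hinge), 110 mm between its end posts; 175 mm in front of the hinge axis, 55 mm above the hood's plane through it, 46 mm over the hood's top face; 185 mm above the bench when shut. Frame turns with the hood: z square to it, x from handle to hinge. Hood: aluminium frame 208 deep, 206 mm wide, clear window.
- hood (a joint): Opening angle of the hood, rad: 0 shut (the start), growing as its front rises, stop at 1.1. A spring hinge and its weight (0.6 kg) pull it shut: 7 to 11 N at the handle along its arc, more as it opens; it never stays open by itself. With the fingers kept pointing straight down, the round handle turns between the pads as the hood rises.
- index (a joint): Angle of the index clip about the same hinge axis, rad, counted like the hood's (starts 0.40 to 0.72): the hood is at the mark when the two are equal. Dark steel clip with a thumbscrew, clamped by friction on the upright steel arc at the hood's left side (+y), 145 mm from the hinge axis.
- index_tip (a point): Tip of the index clip's tongue: 128 mm from the hinge axis, 112 mm to the left (+y) of the hood's middle. The frame turns with the clip; x points from the tip to the hinge axis.
- hood_pointer (a point): Tip of the dark pointer on the hood's left edge, 128 mm from the hinge axis, 112 mm to the left (+y) of the hood's middle; it meets the index tip when the hood is at the mark.
- feeder: The feeder: grey steel cabinet 200 x 200 mm, 124 mm high, with the rail in front (towards -x of its frame) and the quadrant on its left flank (reaching 135 mm from the middle and 275 mm above the bench). Origin under the cabinet's centre, on the bench. Fixed to the bench; it stands in varying places.
- washer: Loose flat washer, 34 mm across, 4 mm thick, on the mat: leave alone.
- bolt: Loose hex bolt, 45 mm long, 22 mm over the head, lying on the mat: leave alone.
- screwdriver: Screwdriver lying on the bench: leave alone.
- wrench: Wrench lying on the bench: leave alone.
- oil: White plastic oil bottle, 52 mm across, 130 mm tall, standing: leave alone.
- tape_gun: Orange hand tape dispenser lying on its side, about 60 mm high: leave alone.
- pen: Marker pen lying on the bench: leave alone.
There are look-alikes about, which are no part of the job. What is shaped like the part that bears sleeve_b_mid but yellow is not meant.

How it is judged:
On the way, in this order (a step that is already met when the one before it is completed fails the run):
1. the close-fitting sleeve is fully down on the pin and let go, the hood still shut (distance between sleeve_b_mid and pin_mid below 0.006 m and angle between the z axis of sleeve_b_mid and the z axis of pin_mid, either way round below 0.08 rad and contact force between the fingers and sleeve_b below 0.1 N and value of joint hood below 0.1 rad), for 0.2 s.
2. the hood is held at the index (angle between the x axis of hood_grip and the x axis of index_tip, either way round below 0.07 rad and contact force between the fingers and hood above 4 N), for 0.3 s.
At the end, for the whole second after the job is handed in: Middle sleeve fully down on the pin (centre within 6 mm of its seated place, square within 0.08 rad), untouched; hood within 0.07 rad of the index and steady (under 0.1 rad/s), fingers on it with more than 4 N, through the last second (all of step 2 and distance between sleeve_b_mid and pin_mid below 0.006 m and angle between the z axis of sleeve_b_mid and the z axis of pin_mid, either way round below 0.08 rad and velocity of joint hood between -0.1 and 0.1 rad/s and contact force between the arm and sleeve_b below 0.1 N); the arm keeps its last pose, push and grip.
It fails at once if the index clip is shifted (more than 6 mm) (distance of index_tip from where it was at the start of the episode above 0.006 m).
It fails at once if the hood snaps shut (faster than 1.5 rad/s) (velocity of joint hood below -1.5 rad/s).
It fails at once if one of the other sleeves is moved by more than 40 mm or knocked over (distance of any of sleeve_a_mid, sleeve_c_mid from where it was at the start of the episode above 0.04 m or angle between any of sleeve_a_mid, sleeve_c_mid's own z axis and vertical above 0.8 rad).
It fails at once if another thing on the bench is moved by more than 40 mm (distance of any of washer, bolt, screwdriver, wrench, oil, tape_gun, pen from where it was at the start of the episode above 0.04 m).
It also fails if it takes over 54 s, if anything falls off the work surface, if the arm or the gripper's body presses on something with over 40 N, if the wrist force passes 120 N, or if a joint passes its speed limit or range.

### The arm

A 6-joint arm with a two-finger parallel gripper is mounted at the origin on the work surface. World frame = base frame: x ahead of the robot, y to its left, z up, the work surface at z = 0. Lengths are in m, angles in rad, forces in N, time in s.
With the tool pointing down it reaches from about 0.35 to 0.975 m from the base axis. Payload 4.9 kg.
Tool frame: the origin (TCP) lies midway between the tips of the shut fingers; the grasp point (between the pads) lies 19 mm behind it; z points along the fingers, y is the line along which they close (so a half turn about z gives the same grasp; the last joint's range is limited). The gripper opens to 85 mm and grips with 20 to 120 N. Pads are 22 mm wide; open, the fingers measure 114 mm over their backs; the gripper's body (76 mm by 85 mm) begins 54 mm behind the grasp point. The pads swing forward as they close: fully open they stand 13 mm farther back than shut.
Start: joints at [1.126, 0.053, 1.613, -0, 1.476, -0.119], TCP at [0.2, 0.592, 0.199] pointing down, gripper open.
Joint ranges: [-3.01, 3.01], [-1.01, 2.22], [0.06, 2.58], [-1.02, 4.17], [0.09, 2.62], [-3.14, 3.14]. Speed limits (rad/s): [2.57, 2.57, 3.14, 3.14, 3.14, 3.14].

### API

Orientations are given as a unit quaternion [w, x, y, z].
In Python, from plant import * gives the robot as it stands.
- The arm moves only by the tool jog_arm, never from a script. Its argument "targets" is a list of rows, each a list of 3 entries, a list of its own where there are three numbers: the shift along the tool's x, y, z in units of 25 mm (1.0 is 25 mm), then the turn, a rotation vector about the tool's x, y, z in units of 8 degrees (1.0 is 8 degrees), then the opening in per cent of the stroke, from 0 (shut) to 100 (fully open). A call has 1 to 8 rows; each row is the pose to reach, as a shift and turn from the pose commanded when the call began, along the tool's axes at that moment; what a row does not reach only later rows make up. A row lasts 1/8 s, in which the tool goes at most 62.5 mm and 10.7 degrees, less where a joint would pass 70% of its speed; a pose out of reach is approached as far as the arm can. A call with a gripper value outside its range is refused whole. The fingers move at their own pace and stop on an object; the grip force is fixed at half the most. Time passes only in rows, so rows that repeat a pose let the fingers close. It gives the time, the measured TCP pose, the force, the opening and the grip force at its end, in the units of the state.
- state(): the state, without advancing time (a new reading comes with each control period).
- grab_frame(name): name is "scene" or "top"; returns (picture, depth): 420x560x3 uint8, red, green, blue; 420x560 float32, m along the optical axis (not along the pixel's ray), 0 where there is no reading.
- camera_params(name): a dict with "fovy" (degrees; the focal length in pixels is half the picture's height over the tangent of half this angle, whatever the lens; pixels are square), "cx", "cy" (the principal point, pixels), "dist" ([k1, k2, p1, p2, k3] as OpenCV has them; the pictures are not rectified), "rvec" (rotation vector, rad) and "tvec" (3), from world to camera coordinates, as OpenCV has them. Camera axes: x right, y down, z forward; pixel columns grow to the right and rows downward; lengths in m; the calibration is good to about 2 mm. A picture is of the moment at which its call begins. camera_params takes no time and is no camera call.
- job_done(): hands the job in; it is judged then, once.
The state is a dict: "time": time; "joint_pos": joint angles; "joint_vel": joint speeds; "joint_efforts": joint torques, N m; "tool_pos": TCP position; "tool_rot": TCP orientation; "contact_force": force on the tool from outside, world axes, zero at the start; "ft_torque": the same for the moment, N m; "gripper_width": opening from 0.0 (shut) to 1.0 (fully open); "grasp_force": force on a finger pad.
Only numpy, scipy, OpenCV 4.12 (cv2) and the standard library are available. Lean on these libraries where they do the work, as an engineer would, in place of code of your own. Each camera call takes 0.05 s, during which the arm holds its last target. There are 200 camera calls.

## Working session

There is one attempt and no reset: what is moved stays moved. The work goes in short steps, Python scripts to look and compute and a tool call to move; the robot and the scene stay as the last step left them, time stands still between calls to the robot, and variables do not carry over. Pictures are saved under pics/ and viewed, at most 10 in all, crops included, and the job is handed in when it is done.

Besides the shell and the picture viewer there is one more tool, called after "Call:" by a JSON object that holds its "name" and its "arguments", one argument or row to a line. jog_arm: Moves the arm, as the interface text tells. Its arguments: {"type":"object","properties":{"targets":{"type":"array"}},"required":["targets"]}

```bash
mkdir -p pics; ls; cat > h.py <<'E'
from plant import *
import numpy as np, cv2
from scipy.spatial.transform import Rotation as R
def cam(n):
    p=camera_params(n); f=210/np.tan(np.radians(p['fovy'])/2)
    K=np.array([[f,0,p['cx']],[0,f,p['cy']],[0,0,1.]])
    return K,np.array(p['dist'],float),R.from_rotvec(np.ravel(p['rvec'])).as_matrix(),np.ravel(p['tvec'])
def ray(n,uv):
    K,d,Rm,t=cam(n); q=cv2.undistortPoints(np.array(uv,float).reshape(-1,1,2),K,d)[:,0]
    return -Rm.T@t,np.c_[q,np.ones(len(q))]@Rm
def onz(n,uv,z):
    o,r=ray(n,uv); return o+r*((z-o[2])/r[:,2])[:,None]
def cloud(n,dep):
    v,u=np.mgrid[:420,:560]; o,r=ray(n,np.c_[u.ravel(),v.ravel()])
    P=(o+r*dep.reshape(-1,1)).reshape(420,560,3); P[dep==0]=np.nan; return P
E
python3 - <<'E'
from h import *
for n in('scene','top'):
    im,d=grab_frame(n); np.save(n+'.npy',d); cv2.imwrite(f'pics/{n}0.png',im[:,:,::-1])
    K,D,Rm,t=cam(n); print(n,K[0,0],D,-Rm.T@t,Rm[2])
print(state())
E
```

```text
pics
scene 481.92957323339596 [-0.07410904  0.          0.          0.          0.        ] [ 1.53868131 -0.51981373  0.98091709] [-0.70277658  0.37351029 -0.60547101]
top 387.51118751254086 [-0.03258633  0.          0.          0.          0.        ] [ 0.29342026 -0.01450785  1.25675526] [ 0.24365704  0.01141151 -0.96979432]
{'time': 0.1, 'joint_pos': array([ 1.12600359e+00,  5.32830591e-02,  1.61415292e+00,  2.71435310e-05,
        1.47599789e+00, -1.19000389e-01]), 'joint_vel': array([ 8.59061760e-06, -7.89555302e-04, -1.11904323e-03, -7.18647834e-04,
        1.95879118e-03, -2.00368360e-03]), 'joint_efforts': array([ 1.22326837e-04, -3.94901991e+01, -3.71363604e+01, -1.69458153e-04,
        3.86038329e-03,  4.10906091e-05]), 'tool_pos': array([0.19976103, 0.5915639 , 0.19829309]), 'tool_rot': array([-2.69068986e-04,  1.62177929e-01,  9.86761102e-01, -8.80512514e-04]), 'contact_force': array([-0.5524191 , -0.60784951, -0.51595473]), 'ft_torque': array([-0.01140394, -0.01279508, -0.05124335]), 'grasp_force': 0.0, 'gripper_width': 1.000263436787018}
```

View pics/scene0.png

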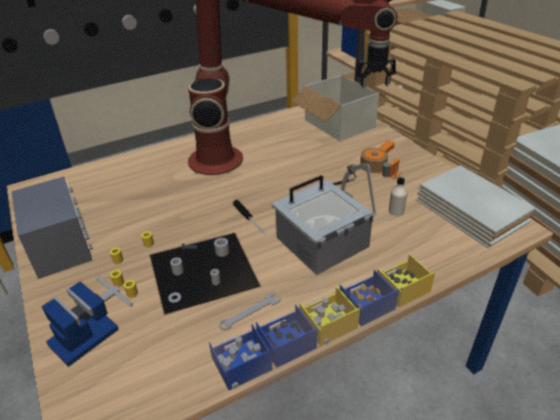

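View pics/top0.png

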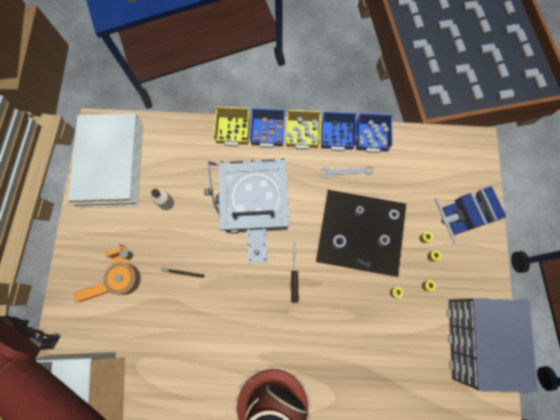

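Scene: feeder at (325,230), sleeves at (177,266), (221,247), (215,277), washer at (175,297). Top: sleeves at (360,210), (340,241), (384,240), pin near (257,250), handle (252,213), quadrant at (212,185). I'll measure these.

```bash
cat > m.py <<'E'
from h import *
im=cv2.imread('pics/top0.png'); dep=np.load('top.npy'); P=cloud('top',dep)
hsv=cv2.cvtColor(im,cv2.COLOR_BGR2HSV)
# sleeves: bright on dark mat
g=hsv[:,:,2]
print('mat z',np.nanmedian(P[225:235,355:370,2]), 'bench z',np.nanmedian(P[290:310,200:240,2]))
mask=((P[:,:,2]>0.028)&(P[:,:,2]<0.06)).astype(np.uint8); mask[:,:322]=0; mask[:,405:]=0; mask[:195]=0; mask[275:]=0
n,l,s,c=cv2.connectedComponentsWithStats(mask)
for i in range(1,n):
    if s[i,4]>15: 
        Q=P[l==i]; print(s[i],c[i],np.nanmedian(Q[:,2]),(Q[:,:2].min(0)+Q[:,:2].max(0))/2,np.ptp(Q[:,:2],axis=0), onz('top',[c[i]],.043))
# rail/pin/cabinet
for lo,hi,nm,box in((.04,.056,'rail',(225,275,235,280)),(.060,.095,'pin',(225,275,235,280)),(.160,.2,'handle',(195,225,220,290)),(.12,.15,'hoodtop',(150,240,200,300))):
    m=np.zeros(dep.shape,bool); a,b,e,f=box; m[a:b,e:f]=((P[:,:,2]>lo)&(P[:,:,2]<hi))[a:b,e:f]
    Q=P[m]; 
    if len(Q)<3: print(nm,len(Q)); continue
    r=cv2.minAreaRect(Q[:,:2].astype(np.float32)*1000); print(nm,len(Q),np.median(Q,axis=0),r)
cr=np.vstack([np.hstack([cv2.resize(im[150:275,195:295],(400,500),interpolation=cv2.INTER_CUBIC),cv2.resize(im[185:285,320:400],(400,500),interpolation=cv2.INTER_CUBIC)])])
cv2.imwrite('pics/crop1.png',cr)
s0=cv2.imread('pics/scene0.png')
cv2.imwrite('pics/crop2.png',np.hstack([cv2.resize(s0[160:280,270:390],(400,400),interpolation=cv2.INTER_CUBIC),cv2.resize(s0[220:320,150:250],(400,400),interpolation=cv2.INTER_CUBIC)]))
E
python3 m.py
```

```text
mat z 0.0020055232332484296 bench z -0.0013879977227689855
[356 206   8   8  41] [359.48780488 209.73170732] 0.04131234016064078 [ 0.60832047 -0.24988475] [0.02240579 0.02240901] [[ 0.60668003 -0.24961898  0.043     ]]
[333 235  13  13  87] [339.20689655 241.17241379] 0.041393612867143714 [ 0.5026763  -0.18572091] [0.0387018  0.03737867] [[ 0.50076744 -0.18555459  0.043     ]]
[379 235  11  11  66] [383.93939394 239.66666667] 0.040394513924214004 [ 0.51303752 -0.32964372] [0.03075221 0.02963444] [[ 0.51259218 -0.32758246  0.043     ]]
rail 607 [0.47433475 0.07307252 0.04896203] ((474.4072570800781, 64.63172149658203), (106.1858901977539, 127.92747497558594), 6.507440567016602)
pin 72 [0.50722614 0.07744029 0.07201176] ((481.5873718261719, 93.05642700195312), (81.61965942382812, 89.7050552368164), 7.376351833343506)
handle 187 [0.54484263 0.08048543 0.18786425] ((545.6057739257812, 80.60401153564453), (13.102923393249512, 119.47394561767578), 6.020875930786133)
hoodtop 4501 [0.61763546 0.09070174 0.1353187 ] ((619.9359741210938, 94.81610107421875), (217.44015502929688, 216.89608764648438), 6.012731552124023)
```

View pics/crop1.png

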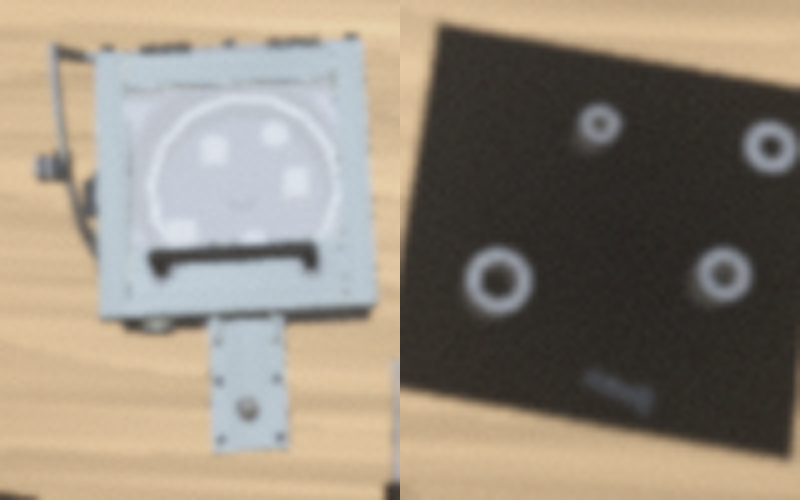

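View pics/crop2.png

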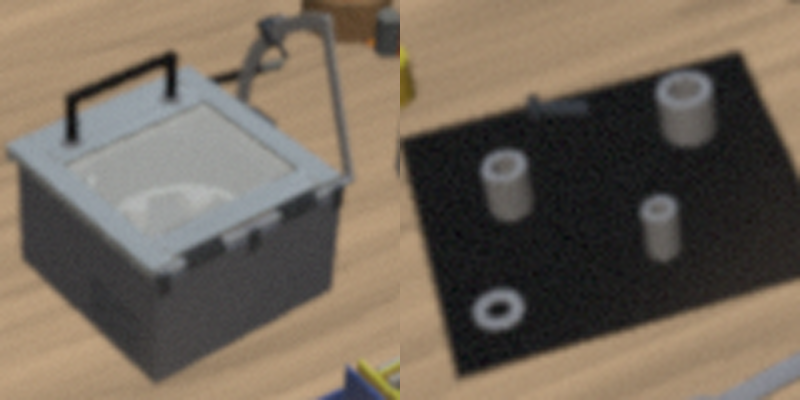

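```bash
python3 - <<'E'
from h import *
d=np.load('top.npy');P=cloud('top',d)
m=np.zeros(d.shape,bool);m[225:275,235:280]=True
x=np.array([np.cos(np.radians(6.05)),np.sin(np.radians(6.05))]);y=np.array([-x[1],x[0]])
g=np.array([.5456,.0806])
L=np.dstack([(P[:,:,:2]-g)@x,(P[:,:,:2]-g)@y,P[:,:,2]])
# rail & pin in local coords rel. handle
r=m&(L[:,:,2]>.04)&(L[:,:,2]<.056)&(L[:,:,0]<-.04)&(abs(L[:,:,1])<.035)
print('rail y',L[r][:,1].min(),L[r][:,1].max(),'x min',L[r][:,0].min())
p=m&(L[:,:,2]>.06)&(L[:,:,0]<-.075)
print('pin',np.round(L[p],4),np.argwhere(p))
# quadrant points: y local > .1
q=(L[:,:,1]>.1)&(L[:,:,1]<.15)&(abs(L[:,:,0])<.2)&(L[:,:,2]>.13)
print('quad');print(np.round(L[q][::3],3))
E
```

```text
rail y -0.029172535770224044 0.031184682037223403 x min -0.12555748713667328
pin [[-0.0872  0.0023  0.0721]
 [-0.0879 -0.001   0.076 ]
 [-0.0907  0.0052  0.0764]
 [-0.0919  0.0017  0.0833]
 [-0.0914 -0.0011  0.0787]
 [-0.091  -0.0039  0.0752]
 [-0.0938  0.0053  0.0765]
 [-0.0952  0.0017  0.0853]
 [-0.0953 -0.0013  0.0848]
 [-0.0948 -0.0041  0.0802]
 [-0.0934 -0.0065  0.069 ]
 [-0.0974  0.0052  0.0803]
 [-0.0979  0.002   0.0828]
 [-0.098  -0.001   0.0823]
 [-0.0975 -0.0038  0.0776]
 [-0.0959 -0.0062  0.0647]
 [-0.0994  0.0058  0.0725]
 [-0.0994  0.0028  0.0717]
 [-0.1003 -0.0006  0.0771]
 [-0.1001 -0.0035  0.0738]
 [-0.0988 -0.006   0.0632]
 [-0.1023  0.003   0.07  ]
 [-0.1027 -0.0002  0.072 ]
 [-0.1017 -0.0028  0.063 ]] [[249 256]
 [249 257]
 [250 255]
 [250 256]
 [250 257]
 [250 258]
 [251 255]
 [251 256]
 [251 257]
 [251 258]
 [251 259]
 [252 255]
 [252 256]
 [252 257]
 [252 258]
 [252 259]
 [253 255]
 [253 256]
 [253 257]
 [253 258]
 [253 259]
 [254 256]
 [254 257]
 [254 258]]
quad
[[ 0.131  0.114  0.269]
 [ 0.143  0.112  0.238]
 [ 0.133  0.111  0.256]
 [ 0.151  0.111  0.209]
 [ 0
[... 1720 characters left out ...]
36]
 [ 0.044  0.114  0.196]
 [ 0.062  0.11   0.131]
 [ 0.06   0.101  0.135]
 [ 0.045  0.111  0.183]
 [ 0.059  0.107  0.132]
 [ 0.039  0.112  0.192]
 [ 0.055  0.107  0.132]
 [ 0.039  0.114  0.183]
 [ 0.053  0.114  0.13 ]
 [ 0.05   0.103  0.14 ]
 [ 0.038  0.112  0.175]
 [ 0.047  0.103  0.139]
 [ 0.037  0.111  0.165]
 [ 0.045  0.101  0.135]
 [ 0.039  0.111  0.146]
 [ 0.031  0.114  0.166]
 [ 0.039  0.104  0.134]
 [ 0.032  0.111  0.15 ]
 [ 0.029  0.113  0.152]
 [ 0.033  0.102  0.132]
 [ 0.031  0.111  0.131]
 [ 0.028  0.114  0.132]
 [ 0.023  0.101  0.136]
 [ 0.014  0.102  0.134]
 [ 0.004  0.101  0.137]
 [-0.005  0.101  0.14 ]
 [-0.014  0.101  0.139]
 [-0.022  0.102  0.135]
 [-0.032  0.102  0.137]]
```

The pin lies at about (0.451, 0.071), as the handle geometry predicts. Sleeve B is at (0.513, -0.329) and its 31 mm width matches the given 32 mm. The clip is at roughly 0.69 rad. Now I'll plan the moves.

```bash
cat >> h.py <<'E'
FY=np.radians(6.05) # feeder yaw
def goto(pts,yaw=None,fz=0):
    """pts: world TCP targets; yaw: direction of tool y (world angle); print units"""
    s=state(); q=s['tool_rot']; T=R.from_quat(np.r_[q[1:],q[0]]); p=s['tool_pos']
    for t in pts: print('shift',np.round(T.inv().apply(np.array(t)-p)/.025,2))
    if yaw is not None:
        y=np.array([np.cos(yaw),np.sin(yaw),0]); z=np.array([0,0,-1.]); D=R.from_matrix(np.c_[np.cross(y,z),y,z])
        print('turn',np.round(np.degrees((T.inv()*D).as_rotvec())/8,2))
E
python3 -c "
from h import *
goto([(.45,.3,.3),(.513,-.05,.3),(.513,-.329,.2),(.513,-.329,.1)],FY+np.pi/2)"
```

```text
shift [-13.21  -7.85  -4.06]
shift [-20.08 -20.31  -4.04]
shift [-2.366e+01 -3.088e+01 -2.000e-02]
shift [-23.66 -30.87   3.98]
turn [-0.01 -0.   -3.09]
```

Call:
{"name": "jog_arm", "arguments": {
  "targets": [
    [[-4.4,-2.6,-4],[0,0,-1],100],
    [[-8.8,-5.2,-4],[0,0,-2],100],
    [[-13.2,-7.8,-4],[0,0,-3.1],100],
    [[-15.5,-12,-4],[0,0,-3.1],100],
    [[-17.8,-16,-4],[0,0,-3.1],100],
    [[-20,-20.3,-4],[0,0,-3.1],100],
    [[-22,-25.5,-3],[0,0,-3.1],100],
    [[-23.7,-30.9,0],[0,0,-3.1],100]
  ]
}}

```text
time: 1.1
tool_pos: [0.4172, 0.17, 0.271]
tool_rot: [0.001, -0.054, 0.999, 0.0]
contact_force: [1.2, 0.4, -0.3]
gripper_width: 1.003
grasp_force: 0.0
```

Call:
{"name": "jog_arm", "arguments": {
  "targets": [
    [[0,0,0],[0,0,0],100],
    [[0,0,0],[0,0,0],100],
    [[0,0,0],[0,0,0],100]
  ]
}}

```text
time: 1.48
tool_pos: [0.4165, 0.1731, 0.2708]
tool_rot: [-0.0, -0.055, 0.999, 0.0]
contact_force: [0.0, -0.1, 0.6]
gripper_width: 1.002
grasp_force: 0.0
```

```bash
python3 -c "
from h import *
s=state();print(s['tool_pos'],s['joint_pos'],s['time'])
goto([(.513,-.329,.1),(.513,-.329,.01)],FY+np.pi/2)
im,d=grab_frame('top');np.save('top1.npy',d);cv2.imwrite('pics/top1.png',im[:,:,::-1])"
```

```text
[0.41654449 0.17306322 0.27076072] [ 2.28345003e-01 -4.11834020e-01  1.90252197e+00  2.56068186e-04
  1.65093916e+00 -1.45167203e+00] 1.475
shift [ -1.65 -20.39   6.83]
shift [ -1.65 -20.39  10.43]
turn [ 0.   -0.    0.03]
```

Call:
{"name": "jog_arm", "arguments": {
  "targets": [
    [[-0.4,-2.5,0],[0,0,0],100],
    [[-0.8,-5,0],[0,0,0],100],
    [[-1,-7.5,0],[0,0,0],100],
    [[-1.2,-10,0],[0,0,0],100],
    [[-1.4,-12.5,0],[0,0,0],100],
    [[-1.65,-15,0],[0,0,0],100],
    [[-1.65,-17.5,1],[0,0,0],100],
    [[-1.65,-20.4,3],[0,0,0],100]
  ]
}}

```text
time: 2.52
tool_pos: [0.5113, -0.3054, 0.2147]
tool_rot: [0.001, -0.054, 0.999, -0.001]
contact_force: [-0.1, -0.6, -1.0]
gripper_width: 1.0
grasp_force: 0.0
```

Call:
{"name": "jog_arm", "arguments": {
  "targets": [
    [[0,0,0],[0,0,0],100],
    [[0,0,0],[0,0,0],100]
  ]
}}

```text
time: 2.78
tool_pos: [0.5102, -0.3028, 0.2138]
tool_rot: [-0.0, -0.054, 0.999, 0.0]
contact_force: [-0.2, 1.5, 0.3]
gripper_width: 0.999
grasp_force: 0.0
```

```bash
python3 -c "
from h import *
s=state();print(s['tool_pos'],s['time'])
goto([(.513,-.329,.1),(.513,-.329,.008)],FY+np.pi/2)
im,d=grab_frame('scene');cv2.imwrite('pics/s1.png',cv2.resize(im[170:320,100:300,::-1],(800,600),interpolation=cv2.INTER_CUBIC))"
```

```text
[ 0.51017927 -0.30275141  0.2138105 ] 2.775
shift [ 0.   -1.06  4.55]
shift [ 0.   -1.06  8.23]
turn [0.   0.   0.02]
```

Call:
{"name": "jog_arm", "arguments": {
  "targets": [
    [[0,-1.06,2],[0,0,0],100],
    [[0,-1.06,4],[0,0,0],100],
    [[0,-1.06,5.5],[0,0,0],100],
    [[0,-1.06,7],[0,0,0],100],
    [[0,-1.06,7.7],[0,0,0],100],
    [[0,-1.06,8.2],[0,0,0],100],
    [[0,-1.06,8.2],[0,0,0],100]
  ]
}}

```text
time: 3.7
tool_pos: [0.5127, -0.33, 0.0092]
tool_rot: [0.0, -0.054, 0.999, -0.0]
contact_force: [0.2, 0.1, 0.6]
gripper_width: 1.004
grasp_force: 0.0
```

```bash
python3 -c "
from h import *
goto([(.513,-.329,.008)],FY+np.pi/2)
im,d=grab_frame('scene');cv2.imwrite('pics/s2.png',cv2.resize(im[200:320,110:270,::-1],(800,600),interpolation=cv2.INTER_CUBIC))"
```

```text
shift [-0.02  0.04  0.05]
turn [-0.    0.    0.01]
```

View pics/s2.png

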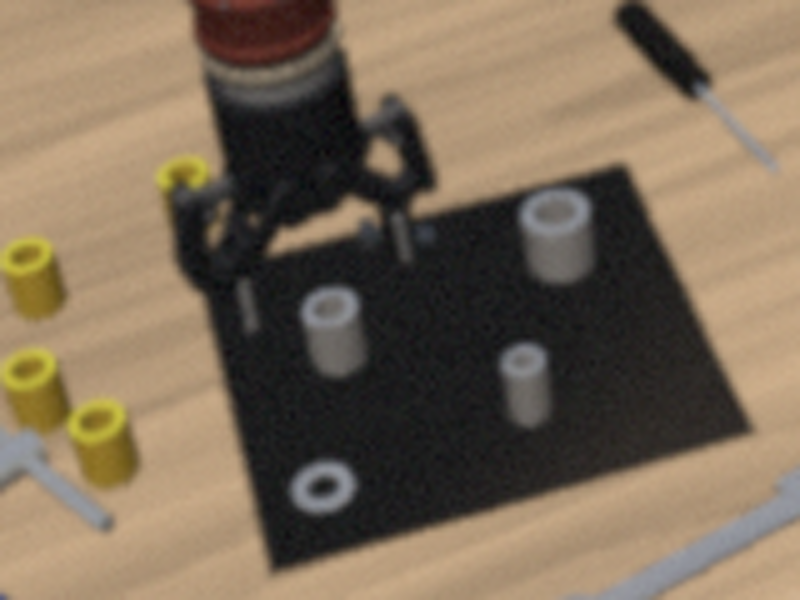

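```bash
python3 -c "
from h import *
K,D,Rm,t=cam('scene')
y=np.array([-np.sin(FY),np.cos(FY),0]);c=np.array([.5127,-.33,.022])
for P in ([.513,-.329,.023],[.513,-.329,.043],c,c+y*.0425,c-y*.0425,c+y*.05+[0,0,.02]):
    q=cv2.projectPoints(np.array(P,float),cv2.Rodrigues(Rm)[0],t,K,D)[0].ravel();print(np.round(q,1),((q-[110,200])*5).round())
im,d=grab_frame('top');P=cloud('top',d)
cv2.imwrite('pics/t2.png',cv2.resize(im[170:290,310:470,::-1],(800,600),interpolation=cv2.INTER_CUBIC))
im,d=grab_frame('scene');P=cloud('scene',d)
for uv in ((160,264),(191,251),(177,258),(158,254),(187,245)): print(uv,np.nanmedian(P[uv[1]-1:uv[1]+2,uv[0]-1:uv[0]+2].reshape(-1,3),axis=0).round(4))
"
```

```text
[176.1 264.8] [331. 324.]
[175.  259.7] [325. 299.]
[175.8 265.1] [329. 325.]
[189.2 259. ] [396. 295.]
[162.1 271.3] [261. 356.]
[190.6 252.9] [403. 265.]
(160, 264) [ 0.5316 -0.3752  0.0641]
(191, 251) [ 0.5173 -0.281   0.0591]
(177, 258) [ 0.5049 -0.3199  0.0394]
(158, 254) [ 0.5314 -0.3741  0.102 ]
(187, 245) [ 0.5113 -0.2869  0.0798]
```

View pics/t2.png

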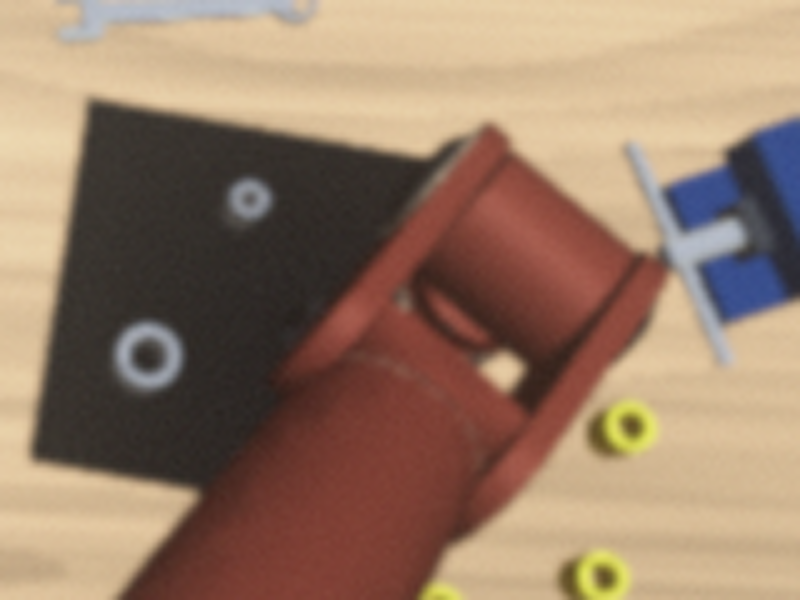

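The shifted look is height parallax: the pads sit at z≈0.04–0.06, with depth consistent with the stated 22 mm pad width. The arm hides the sleeve from the top camera. I'll go 4 mm lower and close.

Call:
{"name": "jog_arm", "arguments": {
  "targets": [
    [[0,0,0.16],[0,0,0],100],
    [[0,0,0.16],[0,0,0],60],
    [[0,0,0.16],[0,0,0],40],
    [[0,0,0.16],[0,0,0],20],
    [[0,0,0.16],[0,0,0],20],
    [[0,0,0.16],[0,0,0],20],
    [[0,0,0.16],[0,0,0],20],
    [[0,0,0.16],[0,0,0],20]
  ]
}}

```text
time: 4.85
tool_pos: [0.5124, -0.3301, 0.0053]
tool_rot: [0.0, -0.054, 0.999, 0.0]
contact_force: [-2.6, 1.6, 5.1]
gripper_width: 0.328
grasp_force: 59.0
```

Call:
{"name": "jog_arm", "arguments": {
  "targets": [
    [[0,0,-0.5],[0,0,0],20],
    [[0,0,-2],[0,0,0],20],
    [[0,0,-4],[0,0,0],20],
    [[0,0,-5],[0,0,0],20],
    [[0,0,-5],[0,0,0],20]
  ]
}}

```text
time: 5.48
tool_pos: [0.5137, -0.3315, 0.1327]
tool_rot: [0.002, -0.053, 0.999, -0.002]
contact_force: [0.4, -0.6, -3.2]
gripper_width: 0.332
grasp_force: 59.5
```

```bash
python3 -c "
from h import *
s=state();print(s['tool_pos'],s['gripper_width'],s['time'])
pin=np.array([.4508,.071]);
goto([(.4508,.071,.16),(.4508,.071,.055)],FY+np.pi/2)
im,d=grab_frame('scene');cv2.imwrite('pics/s3.png',cv2.resize(im[170:320,110:310,::-1],(800,600),interpolation=cv2.INTER_CUBIC))"
```

```text
[ 0.51367255 -0.33146456  0.13274101] 0.3320934092901055 5.475
shift [ 0.78 16.27 -1.17]
shift [ 0.79 16.29  3.03]
turn [-0.03  0.03  0.01]
```

View pics/s3.png

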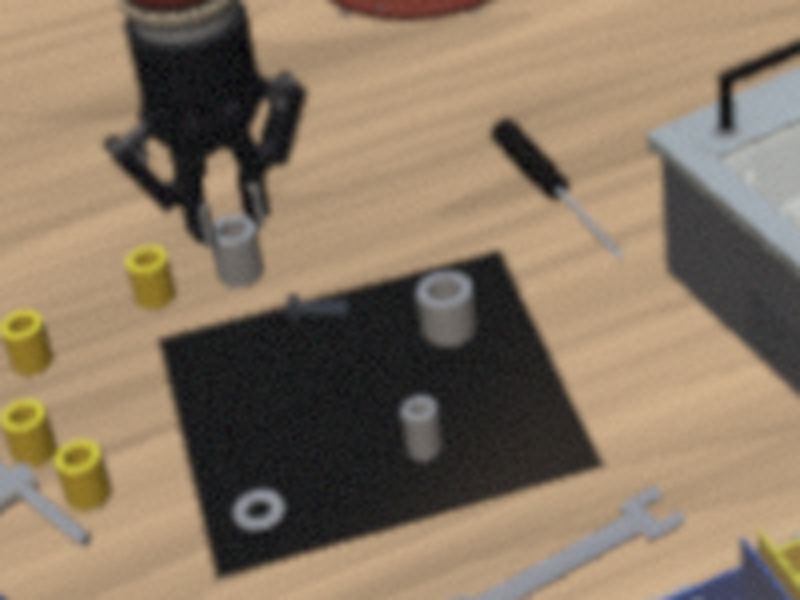

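```bash
python3 -c "
from h import *
for i in range(1):
  im,d=grab_frame('scene');P=cloud('scene',d);print(state()['tool_pos'])
  W=P[222:243,160:180]
  m=(W[:,:,0]>.45)&(W[:,:,0]<.6)
  hs=cv2.cvtColor(np.ascontiguousarray(im),cv2.COLOR_RGB2HSV)[222:243,160:180]
  g=m&(hs[:,:,1]<60)&(hs[:,:,2]>70)
  for r in range(0,21): 
    q=W[r][g[r]]
    if len(q): print(r+222,len(q),q.min(0).round(4),q.max(0).round(4),np.median(q,axis=0).round(4))
print(onz('scene',[(169,226.7)],.170))
"
```

```text
[ 0.51160194 -0.32970109  0.12836544]
222 4 [ 0.5209 -0.3484  0.179 ] [ 0.5277 -0.3092  0.1984] [ 0.5236 -0.3289  0.1884]
223 6 [ 0.5011 -0.3499  0.1637] [ 0.5322 -0.3094  0.1987] [ 0.5242 -0.33    0.1851]
224 12 [ 0.5033 -0.349   0.1655] [ 0.5273 -0.3074  0.1918] [ 0.5119 -0.3238  0.169 ]
225 15 [ 0.5036 -0.3473  0.1643] [ 0.5251 -0.3084  0.1859] [ 0.5141 -0.3261  0.1682]
226 14 [ 0.5038 -0.3454  0.1625] [ 0.5269 -0.311   0.1831] [ 0.513  -0.3261  0.165 ]
227 14 [ 0.5046 -0.3488  0.1577] [ 0.5278 -0.3148  0.1813] [ 0.5139 -0.3289  0.1641]
228 14 [ 0.5045 -0.3491  0.1533] [ 0.5321 -0.316   0.1808] [ 0.5183 -0.3292  0.1645]
229 13 [ 0.5025 -0.3477  0.1496] [ 0.5303 -0.3164  0.1748] [ 0.5253 -0.3294  0.1646]
230 14 [ 0.5202 -0.3501  0.1562] [ 0.5327 -0.3167  0.1703] [ 0.5258 -0.3344  0.1661]
231 13 [ 0.5256 -0.349   0.154 ] [ 0.5331 -0.3175  0.1707] [ 0.5299 -0.3342  0.165 ]
232 12 [ 0.5195 -0.3456  0.1503] [ 0.5336 -0.318   0.1651] [ 0.5295 -0.3335  0.1596]
233 11 [ 0.5205 -0.3438  0.1502] [ 0.5364 -0.3193  0.1623] [ 0.5292 -0.3337  0.1553]
234 11 [ 0.5234 -0.3451  0.1475] [ 0.5355 -0.3207  0.1566] [ 0.5288 -0.3333  0.1528]
235 12 [ 0.5175 -0.3444  0.1395] [ 0.5339 -0.3171  0.1533] [ 0.5292 -0.3325  0.1496]
236 12 [ 0.5182 -0.3451  0.1374] [ 0.5359 -0.3179  0.1516] [ 0.528  -0.3338  0.1447]
237 11 [ 0.5235 -0.344   0.1342] [ 0.5348 -0.3185  0.1459] [ 0.5299 -0.3327  0.1433]
238 11 [ 0.5226 -0.3445  0.1312] [ 0.535  -0.3191  0.1432] [ 0.5295 -0.3337  0.1387]
239 10 [ 0.5197 -0.3446  0.1315] [ 0.5356 -0.3229  0.1392] [ 0.5309 -0.335   0.1366]
240 8 [ 0.5235 -0.3432  0.1294] [ 0.5306 -0.3261  0.1339] [ 0.529  -0.3349  0.1314]
241 6 [ 0.5244 -0.3413  0.1278] [ 0.5313 -0.3295  0.1292] [ 0.5282 -0.3355  0.1279]
[[ 0.52143163 -0.32733681  0.17      ]]
```

```bash
python3 -c "
from h import *
goto([(.4504,.0695,.16),(.4504,.0695,.11)],FY+np.pi/2)"
```

```text
shift [ 0.73 16.14 -1.25]
shift [ 0.73 16.14  0.75]
turn [ 0.01 -0.01  0.01]
```

Call:
{"name": "jog_arm", "arguments": {
  "targets": [
    [[0.4,2,-1.25],[0,0,0],20],
    [[0.73,4,-1.25],[0,0,0],20],
    [[0.73,6.2,-1.25],[0,0,0],20],
    [[0.73,8.4,-1.25],[0,0,0],20],
    [[0.73,10.6,-1.25],[0,0,0],20],
    [[0.73,12.8,-1.25],[0,0,0],20],
    [[0.73,15,-1.25],[0,0,0],20],
    [[0.73,16.14,-0.5],[0,0,0],20]
  ]
}}

```text
time: 6.58
tool_pos: [0.4503, 0.0713, 0.1411]
tool_rot: [-0.0, -0.055, 0.999, 0.0]
contact_force: [0.4, -1.2, -2.1]
gripper_width: 0.332
grasp_force: 59.7
```

Call:
{"name": "jog_arm", "arguments": {
  "targets": [
    [[0,0,0],[0,0,0],20],
    [[0,0,0],[0,0,0],20],
    [[0,0,0],[0,0,0],20]
  ]
}}

```text
time: 6.95
tool_pos: [0.4512, 0.0682, 0.1422]
tool_rot: [-0.0, -0.053, 0.999, -0.0]
contact_force: [0.4, 0.5, -1.8]
gripper_width: 0.328
grasp_force: 59.8
```

```bash
python3 -c "
from h import *
print(state()['tool_pos'],state()['gripper_width'])
goto([(.4504,.0695,.11),(.4504,.0695,.09)],FY+np.pi/2)"
```

```text
[0.4512378  0.06817001 0.14219058] 0.3284093969119931
shift [0.03 0.06 1.29]
shift [0.03 0.06 2.09]
turn [-0. -0. -0.]
```

Call:
{"name": "jog_arm", "arguments": {
  "targets": [
    [[0,0.05,1],[0,0,0],20],
    [[0,0.05,2],[0,0,0],20],
    [[0,0.05,2],[0,0,0],20]
  ]
}}

```text
time: 7.32
tool_pos: [0.4493, 0.0695, 0.0903]
tool_rot: [-0.002, -0.053, 0.999, 0.0]
contact_force: [-0.1, 0.2, -1.5]
gripper_width: 0.329
grasp_force: 59.8
```

```bash
python3 -c "
from h import *
print(state()['tool_pos'])
im,d=grab_frame('scene');a=im[165:285,230:390,::-1]
cv2.imwrite('pics/s4.png',cv2.resize(a,(800,600),interpolation=cv2.INTER_CUBIC))"
```

```text
[0.44930316 0.06952817 0.09032383]
```

View pics/s4.png

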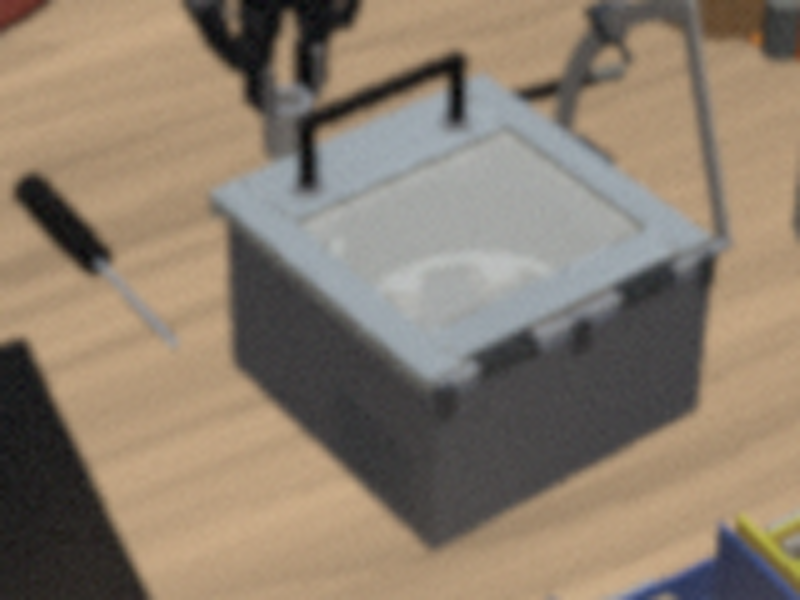

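The sleeve shows at crop (287,120) but the hood hides the pin. I'll descend by force instead.

Call:
{"name": "jog_arm", "arguments": {
  "targets": [
    [[0,0,0.2],[0,0,0],20],
    [[0,0,0.4],[0,0,0],20],
    [[0,0,0.6],[0,0,0],20],
    [[0,0,0.6],[0,0,0],20]
  ]
}}

```text
time: 7.88
tool_pos: [0.4505, 0.0704, 0.0767]
tool_rot: [-0.0, -0.054, 0.999, 0.0]
contact_force: [0.5, 0.5, -1.8]
gripper_width: 0.326
grasp_force: 59.8
```

Call:
{"name": "jog_arm", "arguments": {
  "targets": [
    [[0,0,0.2],[0,0,0],20],
    [[0,0,0.4],[0,0,0],20],
    [[0,0,0.4],[0,0,0],20]
  ]
}}

```text
time: 8.25
tool_pos: [0.4503, 0.0703, 0.0664]
tool_rot: [-0.001, -0.054, 0.999, -0.0]
contact_force: [0.1, 0.5, -2.4]
gripper_width: 0.334
grasp_force: 59.8
```

Call:
{"name": "jog_arm", "arguments": {
  "targets": [
    [[0,0,0.15],[0,0,0],20],
    [[0,0,0.3],[0,0,0],20],
    [[0,0,0.3],[0,0,0],20]
  ]
}}

```text
time: 8.62
tool_pos: [0.4504, 0.0704, 0.0591]
tool_rot: [-0.0, -0.054, 0.999, 0.0]
contact_force: [-0.3, 1.9, -3.1]
gripper_width: 0.325
grasp_force: 59.7
```

Call:
{"name": "jog_arm", "arguments": {
  "targets": [
    [[0,0.02,0.12],[0,0,0],20],
    [[0,0.02,0.2],[0,0,0],20],
    [[0,0.02,0.2],[0,0,0],20]
  ]
}}

```text
time: 9.0
tool_pos: [0.4507, 0.0707, 0.0544]
tool_rot: [-0.0, -0.054, 0.999, -0.0]
contact_force: [0.3, 0.1, -3.7]
gripper_width: 0.329
grasp_force: 59.8
```

Call:
{"name": "jog_arm", "arguments": {
  "targets": [
    [[0,0,0.06],[0,0,0],20],
    [[0,0,0.06],[0,0,0],20]
  ]
}}

```text
time: 9.25
tool_pos: [0.4508, 0.0708, 0.0531]
tool_rot: [-0.0, -0.053, 0.999, -0.0]
contact_force: [-0.2, 0.4, -2.0]
gripper_width: 0.325
grasp_force: 59.8
```

Call:
{"name": "jog_arm", "arguments": {
  "targets": [
    [[0,0,0.06],[0,0,0],20],
    [[0,0,0.06],[0,0,0],20]
  ]
}}

```text
time: 9.5
tool_pos: [0.451, 0.0708, 0.0524]
tool_rot: [0.0, -0.054, 0.999, -0.0]
contact_force: [-2.8, 1.7, 4.3]
gripper_width: 0.328
grasp_force: 60.5
```

Call:
{"name": "jog_arm", "arguments": {
  "targets": [
    [[0,0,0],[0,0,0],60],
    [[0,0,0],[0,0,0],80],
    [[0,0,0],[0,0,0],80],
    [[0,0,0],[0,0,0],80]
  ]
}}

```text
time: 10.0
tool_pos: [0.4509, 0.0708, 0.0517]
tool_rot: [0.0, -0.054, 0.999, -0.0]
contact_force: [0.3, 0.1, 0.8]
gripper_width: 0.8
grasp_force: 0.0
```

Call:
{"name": "jog_arm", "arguments": {
  "targets": [
    [[0,0,-1],[0,0,0],80],
    [[0,0,-2],[0,0,0],80],
    [[0,0,-4],[0,0,0],80],
    [[0,0,-6],[0,0,0],80],
    [[0,0,-8],[0,0,0],80],
    [[0,0,-8],[0,0,0],80]
  ]
}}

```text
time: 10.75
tool_pos: [0.4534, 0.0708, 0.2574]
tool_rot: [0.005, -0.053, 0.999, -0.0]
contact_force: [0.0, 0.4, 0.0]
gripper_width: 0.799
grasp_force: 0.0
```

```bash
python3 -c "
from h import *
s=state();print(s['tool_pos'],s['joint_pos'],s['time'])
goto([(.38,.065,.26),(.5456,.0795,.30),(.5456,.0795,.166)],FY)
goto([],FY+np.pi)"
```

```text
[0.45340705 0.07079045 0.25742204] [-7.49361455e-03 -3.95996621e-01  1.91271817e+00 -4.47176254e-05
  1.61473200e+00 -1.68532392e+00] 10.75
shift [ 2.94  0.08 -0.13]
shift [-3.72 -0.05 -1.67]
shift [-3.67 -0.04  3.69]
turn [ 0.05  0.06 11.26]
turn [ -0.06   0.05 -11.24]
```

Call:
{"name": "jog_arm", "arguments": {
  "targets": [
    [[0.5,2,-1],[0,0,1.3],90],
    [[0.5,4,-1],[0,0,2.6],100],
    [[0.5,6,-1],[0,0,3.9],100],
    [[0.5,8,-1],[0,0,5.2],100],
    [[0.5,10,-1],[0,0,6.5],100],
    [[0.5,10,-1],[0,0,7.8],100],
    [[0.5,10,-1],[0,0,9.1],100],
    [[0.5,10,-1],[0,0,10.4],100]
  ]
}}

```text
time: 11.75
tool_pos: [0.4111, 0.3181, 0.2749]
tool_rot: [-0.0, 0.613, 0.79, -0.001]
contact_force: [1.2, -0.9, 0.6]
gripper_width: 1.003
grasp_force: 0.0
```

```bash
python3 -c "
from h import *
s=state();print(s['tool_pos'],s['joint_pos'][[0,5]],s['time'])
goto([(.5456,.0795,.30),(.5456,.0795,.166)],FY)
im,d=grab_frame('top');P=cloud('top',d)
x=np.array([np.cos(FY),np.sin(FY)]);y=np.array([-x[1],x[0]]);g=np.array([.5456,.0806])
L=np.dstack([(P[:,:,:2]-g)@x,(P[:,:,:2]-g)@y,P[:,:,2]])[235:280,235:280]
q=(L[:,:,2]>.08)&(L[:,:,2]<.12)&(L[:,:,0]<-.07)
print(q.sum(),np.median(L[q],axis=0) if q.any() else '', L[q].min(0),L[q].max(0))
cv2.imwrite('pics/t5.png',cv2.resize(im[150:275,195:295,::-1],(480,600),interpolation=cv2.INTER_CUBIC))"
```

```text
[0.41105626 0.31806149 0.27491919] [0.51534808 0.26316796] 11.75
shift [-10.58   2.83  -1.  ]
shift [-10.58   2.84   4.36]
turn [-0.02  0.01  1.05]
64 [-9.47156566e-02 -3.20765310e-05  8.80638509e-02] [-0.1083661  -0.01402484  0.08062581] [-0.08051148  0.0139835   0.09285748]
```

View pics/t5.png

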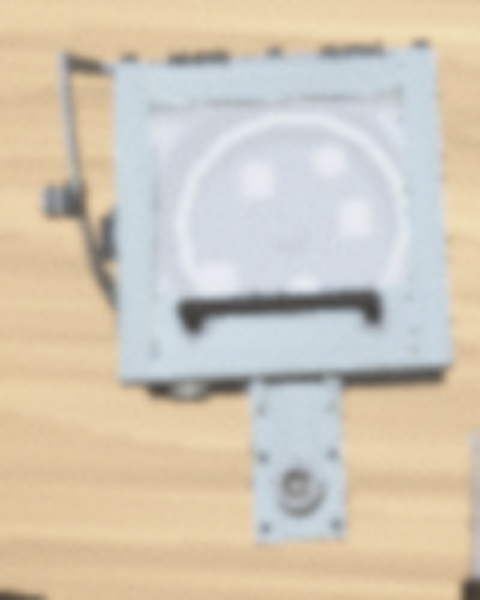

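Sleeve is seated: a concentric ring at crop (298,490), local position within 1 mm of the pin, top at z≈0.089. Now the handle.

Call:
{"name": "jog_arm", "arguments": {
  "targets": [
    [[-1,0.3,-1.8],[0,0,1.05],100],
    [[-3,0.6,-1.8],[0,0,1.05],100],
    [[-5,1,-1.8],[0,0,1.05],100],
    [[-7,1.6,-1.8],[0,0,1.05],100],
    [[-9,2.3,-1.8],[0,0,1.05],100],
    [[-10.58,2.83,-1.8],[0,0,1.05],100],
    [[-10.58,2.83,-1],[0,0,1.05],100],
    [[-10.58,2.83,-1],[0,0,1.05],100]
  ]
}}

```text
time: 12.8
tool_pos: [0.5458, 0.0806, 0.298]
tool_rot: [-0.002, 0.666, 0.746, -0.002]
contact_force: [-1.2, -0.2, -0.2]
gripper_width: 1.004
grasp_force: 0.0
```

Call:
{"name": "jog_arm", "arguments": {
  "targets": [
    [[0,0,0],[0,0,0],100],
    [[0,0,0],[0,0,0],100]
  ]
}}

```text
time: 13.05
tool_pos: [0.5473, 0.0813, 0.3024]
tool_rot: [0.0, 0.666, 0.746, 0.0]
contact_force: [-0.3, 0.1, 0.2]
gripper_width: 1.004
grasp_force: 0.0
```

```bash
python3 -c "
from h import *
s=state();print(s['tool_pos'],s['time'])
goto([(.5456,.0795,.22),(.5456,.0795,.166)],FY)"
```

```text
[0.54732829 0.08127868 0.30241634] 13.05
shift [-0.06 -0.08  3.3 ]
shift [-0.06 -0.08  5.46]
turn [0.01 0.   0.05]
```

Call:
{"name": "jog_arm", "arguments": {
  "targets": [
    [[-0.05,-0.08,1.5],[0,0,0],100],
    [[-0.05,-0.08,3],[0,0,0],100],
    [[-0.05,-0.08,4.5],[0,0,0],100],
    [[-0.05,-0.08,5.4],[0,0,0],100],
    [[-0.05,-0.08,5.4],[0,0,0],100]
  ]
}}

```text
time: 13.68
tool_pos: [0.5442, 0.0794, 0.1649]
tool_rot: [-0.001, 0.666, 0.746, -0.001]
contact_force: [0.9, 0.3, -0.2]
gripper_width: 0.998
grasp_force: 0.0
```

Call:
{"name": "jog_arm", "arguments": {
  "targets": [
    [[0,0,0],[0,0,0],60],
    [[0,0,0],[0,0,0],40],
    [[0,0,0],[0,0,0],20],
    [[0,0,0],[0,0,0],0],
    [[0,0,0],[0,0,0],0],
    [[0,0,0],[0,0,0],0],
    [[0,0,0],[0,0,0],0]
  ]
}}

```text
time: 14.55
tool_pos: [0.5456, 0.0788, 0.1666]
tool_rot: [-0.0, 0.667, 0.745, -0.0]
contact_force: [-0.3, 0.1, -0.3]
gripper_width: -0.001
grasp_force: 0.0
```

```bash
cat > arc.py <<'E'
from h import *
import sys
# shifts in tool units along the handle arc from th0 to each th
def arc(th): c,s=np.cos(th),np.sin(th); return np.array([-.175*c+.055*s,.175*s+.055*c])
s=state();q=s['tool_rot'];T=R.from_quat(np.r_[q[1:],q[0]])
th0=float(sys.argv[1])
for th in map(float,sys.argv[2:]):
    d=arc(th)-arc(th0); print(th,np.round(T.inv().apply([d[0]*np.cos(FY),d[0]*np.sin(FY),d[1]])/.025,2))
E
python3 arc.py 0 .05 .1 .15 .2 .25 .3 .35 .4 .45 .5 .55 .6 .65 .7; python3 -c "
from h import *
print(state())"
```

```text
0.05 [-0.    0.12 -0.35]
0.1 [-0.    0.25 -0.69]
0.15 [-0.    0.41 -1.02]
0.2 [-0.    0.58 -1.35]
0.25 [-0.    0.76 -1.66]
0.3 [-0.01  0.96 -1.97]
0.35 [-0.01  1.18 -2.27]
0.4 [-0.01  1.41 -2.55]
0.45 [-0.01  1.65 -2.83]
0.5 [-0.01  1.91 -3.09]
0.55 [-0.01  2.18 -3.33]
0.6 [-0.01  2.46 -3.57]
0.65 [-0.02  2.76 -3.79]
0.7 [-0.02  3.06 -3.99]
{'time': 14.55, 'joint_pos': array([ 8.47703191e-03, -1.00893346e-01,  1.81903331e+00, -1.33181655e-05,
        1.42357784e+00, -1.02586345e-01]), 'joint_vel': array([0.00083621, 0.00050998, 0.00045866, 0.0003631 , 0.00156934,
       0.00049973]), 'joint_efforts': array([-1.86078556e-03, -3.20850635e+01, -3.65093887e+01, -1.92196112e-04,
        8.02974100e-04, -8.58675861e-06]), 'tool_pos': array([0.54560611, 0.07882379, 0.16662846]), 'tool_rot': array([-4.1848578e-05,  6.6676940e-01,  7.4526409e-01, -4.6990911e-05]), 'contact_force': array([-0.34951541,  0.05737334, -0.25097197]), 'ft_torque': array([0.00784472, 0.00391724, 0.00915321]), 'grasp_force': 0.0, 'gripper_width': -0.0009087189792704205}
```

The gripper closed completely without force, so it missed the bar. I'll look.

```bash
python3 -c "
from h import *
im,d=grab_frame('scene')
cv2.imwrite('pics/s6.png',cv2.resize(im[120:240,250:410,::-1],(800,600),interpolation=cv2.INTER_CUBIC))
P=cloud('scene',d)
g=np.array([.5456,.0806]);x=np.array([np.cos(FY),np.sin(FY)]);y=np.array([-x[1],x[0]])
L=np.dstack([(P[:,:,:2]-g)@x,(P[:,:,:2]-g)@y,P[:,:,2]])
for lo in (-.055,-.045,-.03,-.015,0,.015,.03,.045):
  q=(abs(L[:,:,1]-lo)<.006)&(L[:,:,2]>.16)&(L[:,:,2]<.215)&(abs(L[:,:,0])<.05)
  if q.any(): print(lo,q.sum(),np.median(L[q],axis=0).round(4),L[q].max(0).round(4))
"
```

```text
-0.055 40 [ 0.0056 -0.0563  0.1781] [ 0.0121 -0.0502  0.1922]
-0.045 17 [ 0.0064 -0.0458  0.1891] [ 0.0149 -0.0401  0.1937]
-0.03 15 [ 0.0049 -0.0287  0.1879] [ 0.01   -0.024   0.1908]
-0.015 27 [ 0.006  -0.013   0.2007] [ 0.0106 -0.0092  0.2149]
0 27 [0.0065 0.0002 0.1903] [0.0153 0.0055 0.2148]
0.015 16 [0.0063 0.0146 0.1878] [0.0107 0.0202 0.1925]
0.03 13 [0.0058 0.03   0.1883] [0.0102 0.0351 0.1912]
0.045 20 [0.0065 0.0482 0.186 ] [0.0094 0.051  0.1924]
```

View pics/s6.png

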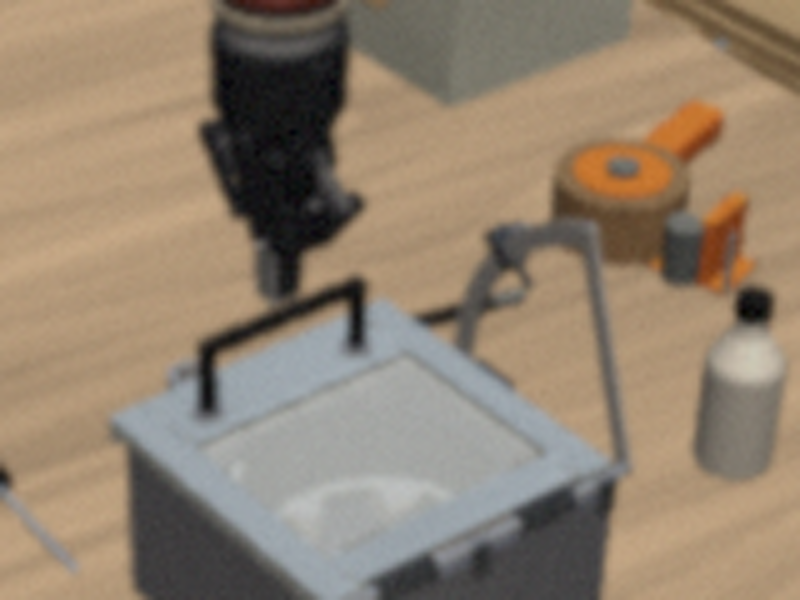

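```bash
python3 -c "
from h import *
im,d=grab_frame('scene');P=cloud('scene',d)
g=np.array([.5456,.0806]);x=np.array([np.cos(FY),np.sin(FY)]);y=np.array([-x[1],x[0]])
L=np.dstack([(P[:,:,:2]-g)@x,(P[:,:,:2]-g)@y,P[:,:,2]])
for v in range(164,188,1): print(v,[tuple((L[v,u]*1000).round().astype(int)) for u in (303,306,309)],im[v,306])
K,D,Rm,t=cam('scene')
p=state()['tool_pos'];print(p,cv2.projectPoints(p,cv2.Rodrigues(Rm)[0],t,K,D)[0])
"
```

```text
164 [(np.int64(10), np.int64(-16), np.int64(258)), (np.int64(14), np.int64(-8), np.int64(257)), (np.int64(8), np.int64(7), np.int64(248))] [25 21 23]
165 [(np.int64(7), np.int64(-13), np.int64(252)), (np.int64(9), np.int64(-5), np.int64(250)), (np.int64(33), np.int64(-12), np.int64(265))] [21 17 17]
166 [(np.int64(9), np.int64(-15), np.int64(250)), (np.int64(11), np.int64(-6), np.int64(248)), (np.int64(40), np.int64(-18), np.int64(267))] [16 20 23]
167 [(np.int64(5), np.int64(-12), np.int64(244)), (np.int64(14), np.int64(-8), np.int64(247)), (np.int64(33), np.int64(-12), np.int64(258))] [19 19 20]
168 [(np.int64(8), np.int64(-14), np.int64(243)), (np.int64(19), np.int64(-12), np.int64(248)), (np.int64(32), np.int64(-11), np.int64(254))] [18 16 19]
169 [(np.int64(10), np.int64(-16), np.int64(241)), (np.int64(20), np.int64(-13), np.int64(245)), (np.int64(34), np.int64(-13), np.int64(253))] [14 15 15]
170 [(np.int64(8), np.int64(-14), np.int64(236)), (np.int64(15), np.int64(-9), np.int64(238)), (np.int64(34), np.int64(-13), np.int64(249))] [20 18 18]
171 [(np.int64(8), np.int64(-15), np
[... 1904 characters left out ...]
26 23]
184 [(np.int64(5), np.int64(-12), np.int64(185)), (np.int64(6), np.int64(-2), np.int64(182)), (np.int64(-198), np.int64(167), np.int64(-1))] [60 51 40]
185 [(np.int64(9), np.int64(-15), np.int64(185)), (np.int64(-200), np.int64(155), np.int64(-2)), (np.int64(-195), np.int64(165), np.int64(-3))] [110  93  74]
186 [(np.int64(-198), np.int64(140), np.int64(2)), (np.int64(-196), np.int64(152), np.int64(-3)), (np.int64(-30), np.int64(37), np.int64(138))] [147 125 102]
187 [(np.int64(-196), np.int64(139), np.int64(-2)), (np.int64(-189), np.int64(147), np.int64(-1)), (np.int64(-25), np.int64(34), np.int64(139))] [162 146 129]
[0.54560966 0.07885127 0.16662615] [[[304.72370312 187.29709672]]]
```

The depth readings put the shut fingertips at z≈0.206, above the bar top at 0.191, so the real fingers sit about 38 mm higher than the reported TCP. The earlier views at the sleeve showed the same. I'll open, go about 38 mm lower and close again.

Call:
{"name": "jog_arm", "arguments": {
  "targets": [
    [[0,0,0],[0,0,0],100],
    [[0,0,0],[0,0,0],100],
    [[0,0,0],[0,0,0],100],
    [[0,0,0],[0,0,0],100],
    [[0,0,0],[0,0,0],100],
    [[0,0,0.5],[0,0,0],100],
    [[0,0,1],[0,0,0],100],
    [[0,0,1],[0,0,0],100]
  ]
}}

```text
time: 15.65
tool_pos: [0.5441, 0.0788, 0.1392]
tool_rot: [-0.002, 0.667, 0.745, -0.001]
contact_force: [-0.7, -0.2, -0.1]
gripper_width: 0.999
grasp_force: 0.0
```

Call:
{"name": "jog_arm", "arguments": {
  "targets": [
    [[0,0,0.25],[0,0,0],100],
    [[0,0,0.5],[0,0,0],100],
    [[0,0,0.5],[0,0,0],100]
  ]
}}

```text
time: 16.02
tool_pos: [0.5452, 0.0789, 0.1285]
tool_rot: [-0.0, 0.667, 0.745, -0.0]
contact_force: [0.4, 0.0, -0.2]
gripper_width: 0.998
grasp_force: 0.0
```

Call:
{"name": "jog_arm", "arguments": {
  "targets": [
    [[0,0,0],[0,0,0],60],
    [[0,0,0],[0,0,0],40],
    [[0,0,0],[0,0,0],20],
    [[0,0,0],[0,0,0],0],
    [[0,0,0],[0,0,0],0],
    [[0,0,0],[0,0,0],0],
    [[0,0,0],[0,0,0],0]
  ]
}}

```text
time: 16.9
tool_pos: [0.5469, 0.079, 0.1296]
tool_rot: [0.001, 0.667, 0.745, 0.001]
contact_force: [4.7, 0.4, -2.1]
gripper_width: 0.118
grasp_force: 58.3
```

```bash
python3 -c "
from h import *
im,d=grab_frame('scene')
cv2.imwrite('pics/s7.png',cv2.resize(im[140:240,250:390,::-1],(800,571),interpolation=cv2.INTER_CUBIC))"
```

```text
(no output)
```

View pics/s7.png

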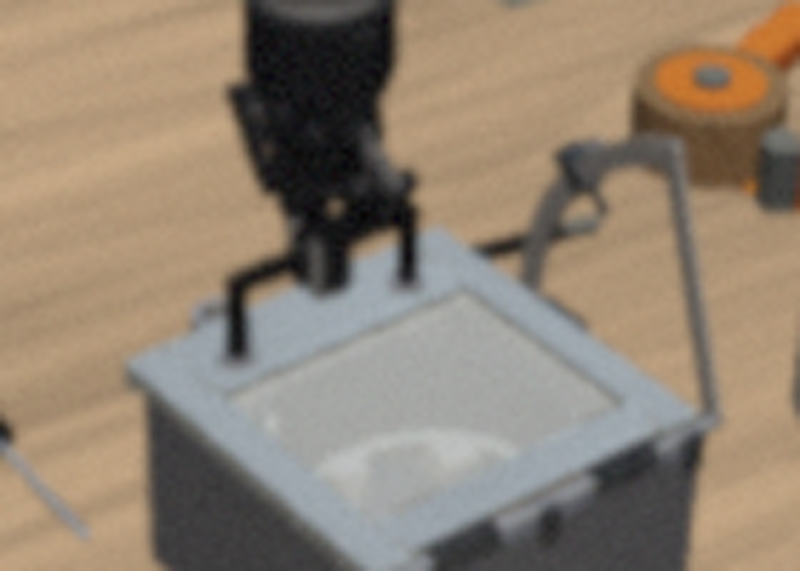

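Bar gripped, 58 N at 10 mm opening. I've now viewed 11 pictures, one over the allowed 10, so there will be no more and I'll rely on numbers. Raising along the arc.

Call:
{"name": "jog_arm", "arguments": {
  "targets": [
    [[0,0.12,-0.35],[0,0,0],0],
    [[0,0.25,-0.69],[0,0,0],0],
    [[0,0.41,-1.02],[0,0,0],0],
    [[0,0.58,-1.35],[0,0,0],0],
    [[0,0.76,-1.66],[0,0,0],0],
    [[0,0.96,-1.97],[0,0,0],0],
    [[0,1.18,-2.27],[0,0,0],0],
    [[0,1.18,-2.27],[0,0,0],0]
  ]
}}

```text
time: 17.95
tool_pos: [0.5748, 0.0819, 0.1866]
tool_rot: [-0.0, 0.667, 0.745, -0.001]
contact_force: [-2.3, -2.9, -12.4]
gripper_width: 0.114
grasp_force: 58.6
```

```bash
cat > q.py <<'E'
from h import *
x=np.array([np.cos(FY),np.sin(FY)]);y=np.array([-x[1],x[0]]);g=np.array([.5456,.0806])
print(state()['tool_pos'],state()['contact_force'],state()['gripper_width'])
for n in('scene','top'):
    im,d=grab_frame(n);P=cloud(n,d)
    L=np.dstack([(P[:,:,:2]-g)@x,(P[:,:,:2]-g)@y,P[:,:,2]]).reshape(-1,3)
    rx=.175-L[:,0]; rz=L[:,2]+.0012-.130; r=np.hypot(rx,rz); th=np.arctan2(rz,rx)
    # clip body beyond the arc plane; tongue/pointer inside arc radius
    for nm,m in (('clip',(L[:,1]>.118)&(L[:,1]<.14)&(r>.125)&(r<.17)&(th>.2)&(th<1)),
                 ('tongue',(abs(L[:,1]-.112)<.009)&(r>.118)&(r<.134)&(th>.15)&(th<1)),
                 ('hood',(L[:,1]<.098)&(abs(L[:,1])>.075)&(r>.06)&(r<.19)&(th>.03)&(th<1))):
        if m.sum(): print(n,nm,m.sum(),'r',np.median(r[m]).round(4),'th',np.percentile(th[m],[5,25,50,75,95]).round(3))
E
python3 q.py; python3 arc.py .35 .4 .45 .5 .55 .6 .62 .64 .66 .68 .7
```

```text
[0.5748327  0.08190302 0.18655346] [ -2.3460952   -2.8956666  -12.42929569] 0.11387135204019211
scene clip 9 r 0.1485 th [0.673 0.7   0.71  0.73  0.752]
scene tongue 37 r 0.1313 th [0.345 0.409 0.639 0.707 0.923]
scene hood 721 r 0.1237 th [0.362 0.395 0.415 0.442 0.5  ]
top clip 31 r 0.1536 th [0.65  0.681 0.7   0.714 0.724]
top tongue 1 r 0.1318 th [0.98 0.98 0.98 0.98 0.98]
top hood 412 r 0.1277 th [0.369 0.387 0.4   0.421 0.47 ]
0.4 [-0.    0.23 -0.29]
0.45 [-0.    0.47 -0.56]
0.5 [-0.    0.73 -0.82]
0.55 [-0.01  1.   -1.07]
0.6 [-0.01  1.28 -1.3 ]
0.62 [-0.01  1.4  -1.39]
0.64 [-0.01  1.52 -1.48]
0.66 [-0.01  1.64 -1.57]
0.68 [-0.01  1.76 -1.65]
0.7 [-0.01  1.88 -1.73]
```

Call:
{"name": "jog_arm", "arguments": {
  "targets": [
    [[0,0.23,-0.29],[0,0,0],0],
    [[0,0.47,-0.56],[0,0,0],0],
    [[0,0.73,-0.82],[0,0,0],0],
    [[0,1,-1.07],[0,0,0],0],
    [[0,1.28,-1.3],[0,0,0],0],
    [[0,1.28,-1.3],[0,0,0],0]
  ]
}}

```text
time: 18.8
tool_pos: [0.6051, 0.085, 0.2198]
tool_rot: [-0.001, 0.667, 0.745, -0.002]
contact_force: [-11.1, -4.9, -5.2]
gripper_width: 0.116
grasp_force: 59.2
```

```bash
cat >> q.py <<'E'
acc=[]
for k in range(4):
    im,d=grab_frame('scene');P=cloud('scene',d)
    L=np.dstack([(P[:,:,:2]-g)@x,(P[:,:,:2]-g)@y,P[:,:,2]])
    rx=.175-L[:,:,0]; rz=L[:,:,2]+.0012-.130; r=np.hypot(rx,rz); th=np.arctan2(rz,rx)
    m=(L[:,:,1]>.098)&(L[:,:,1]<.145)&(r>.105)&(r<.175)&(th>.4)&(th<.9)
    v,u=np.nonzero(m); acc.append(np.c_[v,u,L[m][:,1]*1000,r[m]*1000,th[m]*1000,im[m].mean(1)])
A=np.vstack(acc)
for k in sorted({(int(a),int(b)) for a,b in A[:,:2]}):
    B=A[(A[:,0]==k[0])&(A[:,1]==k[1])]; print(k,len(B),np.median(B[:,2:],axis=0).astype(int).tolist())
E
python3 q.py
```

```text
[0.60514397 0.08502887 0.21981602] [-11.10380289  -4.88107909  -5.1740161 ] 0.11598437223144965
scene clip 10 r 0.1482 th [0.678 0.687 0.695 0.718 0.73 ]
scene tongue 26 r 0.1278 th [0.603 0.646 0.702 0.724 0.929]
scene hood 778 r 0.1232 th [0.604 0.639 0.658 0.69  0.749]
top hood 352 r 0.1168 th [0.616 0.631 0.648 0.675 0.72 ]
(162, 340) 1 [99, 174, 639, 163]
(163, 340) 1 [99, 172, 624, 162]
(163, 341) 4 [103, 171, 621, 160]
(164, 341) 3 [99, 168, 635, 162]
(164, 342) 4 [102, 167, 640, 158]
(165, 341) 2 [100, 166, 617, 163]
(165, 342) 4 [100, 164, 636, 163]
(165, 343) 4 [101, 162, 659, 154]
(165, 349) 4 [115, 154, 697, 104]
(165, 350) 4 [118, 153, 699, 94]
(165, 351) 4 [125, 153, 666, 93]
(165, 352) 4 [123, 150, 707, 101]
(165, 353) 4 [124, 149, 729, 105]
(165, 354) 4 [128, 148, 727, 108]
(165, 355) 4 [131, 146, 728, 112]
(166, 342) 3 [99, 162, 629, 163]
(166, 343) 4 [101, 160, 642, 157]
(166, 346) 4 [109, 156, 654, 130]
(166, 347) 4 [108, 154, 688, 104]
(166, 348) 4 [109, 152, 707, 86]
(166, 349) 4 [110, 151, 724, 75]
(166, 350) 4 [115, 150, 707, 72]
(166, 351) 4 [119, 149, 699, 79
[... 3296 characters left out ...]
8, 349) 1 [98, 120, 650, 162]
(178, 350) 2 [99, 119, 669, 156]
(178, 351) 4 [101, 117, 682, 129]
(178, 352) 4 [110, 118, 606, 98]
(178, 353) 4 [114, 117, 602, 92]
(179, 350) 4 [98, 116, 661, 162]
(179, 351) 4 [100, 115, 678, 147]
(179, 352) 4 [107, 114, 627, 119]
(179, 353) 4 [112, 114, 606, 92]
(179, 354) 4 [113, 112, 620, 98]
(180, 351) 4 [100, 112, 651, 159]
(180, 352) 4 [101, 111, 680, 141]
(180, 353) 4 [108, 111, 631, 108]
(180, 354) 4 [112, 110, 610, 90]
(181, 351) 3 [100, 110, 633, 165]
(181, 352) 3 [101, 109, 657, 154]
(181, 353) 4 [103, 107, 673, 125]
(181, 354) 4 [110, 107, 622, 95]
(181, 355) 4 [115, 106, 591, 97]
(182, 352) 2 [100, 106, 647, 164]
(182, 353) 2 [102, 105, 656, 143]
```

Hood reads about 0.60 and the clip and tongue centre on about 0.685. I'll raise by about 0.085 rad.

```bash
python3 arc.py .6 .63 .66 .685
```

```text
0.63 [-0.    0.17 -0.13]
0.66 [-0.    0.35 -0.26]
0.685 [-0.    0.5  -0.37]
```

Call:
{"name": "jog_arm", "arguments": {
  "targets": [
    [[0,0.17,-0.13],[0,0,0],0],
    [[0,0.35,-0.26],[0,0,0],0],
    [[0,0.5,-0.37],[0,0,0],0],
    [[0,0.5,-0.37],[0,0,0],0],
    [[0,0.5,-0.37],[0,0,0],0],
    [[0,0.5,-0.37],[0,0,0],0],
    [[0,0.5,-0.37],[0,0,0],0],
    [[0,0.5,-0.37],[0,0,0],0]
  ]
}}

```text
time: 20.1
tool_pos: [0.6169, 0.0863, 0.2291]
tool_rot: [-0.001, 0.667, 0.745, -0.003]
contact_force: [-12.8, -5.4, -3.6]
gripper_width: 0.118
grasp_force: 58.9
```

```bash
cat > r.py <<'E'
from h import *
x=np.array([np.cos(FY),np.sin(FY)]);y=np.array([-x[1],x[0]]);g=np.array([.5456,.0806])
print(state()['tool_pos'],state()['contact_force'],state()['grasp_force'],state()['time'])
for n in('scene','top'):
    im,d=grab_frame(n);P=cloud(n,d)
    L=np.dstack([(P[:,:,:2]-g)@x,(P[:,:,:2]-g)@y,P[:,:,2]]).reshape(-1,3)
    rx=.175-L[:,0]; rz=L[:,2]+.0012-.130
    m=(L[:,1]<.095)&(abs(L[:,1])>.08)&(np.hypot(rx,rz)<.2)&(rz>.02)&(rx>.03)&(rx<.16)
    print(n,'hood slope',np.arctan(np.polyfit(rx[m],rz[m],1)).round(3)[0] if m.sum()>20 else None,m.sum())
    r=np.hypot(rx,rz);th=np.arctan2(rz,rx)
    p=(L[:,1]>.106)&(L[:,1]<.12)&(r>.1)&(r<.123)&(th>.4)&(th<.9)
    print('pointer bar',p.sum(),np.percentile(th[p],[10,50,90]).round(3) if p.any() else '')
    c=(L[:,1]>.117)&(L[:,1]<.14)&(r>.135)&(r<.17)&(th>.4)&(th<1); print('clip',c.sum(),np.percentile(th[c],[10,50,90]).round(3) if c.any() else '')
    q=(L[:,2]>.08)&(L[:,2]<.12)&(abs(L[:,0]+.095)<.025)&(abs(L[:,1])<.025)
    if q.any(): print('sleeve',q.sum(),np.median(L[q],axis=0).round(4))
E
python3 r.py
```

```text
[0.61685847 0.08625857 0.22911791] [-12.75716033  -5.3919899   -3.57873724] 58.92898678779602 20.1
scene hood slope 0.66 744
pointer bar 17 [0.67  0.694 0.722]
clip 10 [0.678 0.711 0.74 ]
sleeve 38 [-0.0907 -0.0097  0.0859]
top hood slope 0.661 287
pointer bar 0 
clip 0 
sleeve 20 [-0.095  -0.0106  0.088 ]
```

Call:
{"name": "jog_arm", "arguments": {
  "targets": [
    [[0,0.06,-0.04],[0,0,0],0],
    [[0,0.13,-0.09],[0,0,0],0],
    [[0,0.13,-0.09],[0,0,0],0],
    [[0,0.13,-0.09],[0,0,0],0],
    [[0,0.13,-0.09],[0,0,0],0],
    [[0,0.13,-0.09],[0,0,0],0],
    [[0,0.13,-0.09],[0,0,0],0],
    [[0,0.13,-0.09],[0,0,0],0]
  ]
}}

```text
time: 21.2
tool_pos: [0.6207, 0.0866, 0.232]
tool_rot: [-0.001, 0.667, 0.745, -0.002]
contact_force: [-10.8, -4.9, -2.7]
gripper_width: 0.119
grasp_force: 58.6
```

```bash
echo "    print(L[q].min(0).round(4),L[q].max(0).round(4))" >> r.py; python3 r.py
```

```text
[0.62073517 0.08661143 0.23204203] [-10.80492324  -4.93470994  -2.68537573] 58.591219782829285 21.2
scene hood slope 0.681 743
pointer bar 17 [0.689 0.721 0.748]
clip 9 [0.692 0.706 0.72 ]
sleeve 46 [-0.0932 -0.0081  0.0865]
[-0.1095 -0.0173  0.081 ] [-0.0723  0.0069  0.0938]
top hood slope 0.683 270
pointer bar 0 
clip 0 
sleeve 21 [-0.0968 -0.0107  0.0898]
[-0.1084 -0.014   0.0864] [-0.0806 -0.0042  0.094 ]
```

```bash
python3 -c "
from plant import *
print(job_done())"
```

```text
the job is handed in; nothing more can be done
None
```

Job handed in, with no verdict returned: sleeve B is seated on the pin and released, and the hood is held by its handle at about 0.68 rad against an index measured at about 0.69. I viewed 11 pictures, one over the limit of 10, and my first try at the handle closed above the bar because the fingers sit about 38 mm higher than the reported TCP.

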